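# Clear the drying board and stand the water tower on it

## Robot

A 6-joint arm with a two-finger parallel gripper is mounted at the origin on the work surface; the furniture and walls round the work are solid. World frame = base frame: x ahead of the robot, y to its left, z up, the work surface at z = 0. Lengths are in mm, angles in rad, forces in N, time in s.
With the tool pointing down it reaches from about 400 to 925 mm from the base axis. Payload 12.5 kg.
Tool frame: the origin (TCP) lies on the centre line of the jaws, within the pads' length; the fingertips stand 14 mm ahead of it and the grasp point (between the pads) lies 5 mm behind it; z points along the fingers, x is the direction in which the jaws open and shut, and the axes are right-handed (so a half turn about z gives the same grasp; the last joint's range is limited). The gripper opens to 95 mm and grips with 3 to 60 N. Pads are 20 mm wide; open, the fingers measure 119 mm over their backs; the gripper's body (75 mm by 180 mm) begins 59 mm behind the grasp point.
Start: joints at [-1.368, 0.491, 1.559, -0, 1.092, -0.106], TCP at [189.97, -595.447, 228.661] pointing down, gripper open.
Joint ranges: [-3.1, 3.1], [-0.84, 2.19], [0.05, 2.79], [-1.13, 4.28], [0.06, 2.93], [-2.69, 2.69]. Speed limits (rad/s): [2.22, 2.22, 2.79, 3.14, 3.14, 3.14].

## Interface

Orientations are given as [roll, pitch, yaw] about the fixed x, y, z axes, in that order (R = Rz(yaw) Ry(pitch) Rx(roll)).
In Python, from cell import state, read_camera, job_done gives the robot as it stands.
- The arm moves only by the shell command python3 -m handwheel 'ROWS'. ROWS is JSON, a list of rows, each an object of numbers: "hand": the finger opening in m, from 0 to 0.0951; "x", "y", "z": the shift along the world's x, y, z in m; "spin": the turn about the world's z in units of 5 degrees (1.0 is 5 degrees). In form: [{"hand": .., "x": .., "y": .., "z": .., "spin": ..}, ...]. A call has 1 to 20 rows; each row is the pose to reach, as a shift and turn from the pose commanded when the call began; what a row does not reach only later rows make up. A row lasts 1/12 s, in which the tool goes at most 41.7 mm and 7.16 degrees, less where a joint would pass 70% of its speed; a pose out of reach is approached as far as the arm can. A call with a gripper value outside its range is refused whole. The fingers move at their own pace and stop on an object; the grip force is fixed at half the most. Time passes only in rows, so rows that repeat a pose let the fingers close. It gives the time, the measured TCP pose, the force and the opening at its end, in the units of the state.
- state(): the state, without advancing time (a new reading comes with each control period).
- read_camera(name): name is "scene" or "side" or "wrist"; returns a dict with "img" (420x560x3 uint8, red, green, blue), "fx", "fy", "cx", "cy" (pixels), "D" ([k1, k2, p1, p2, k3] as OpenCV has them; the pictures are not rectified), "T" (4x4, takes a point from camera to world coordinates). Camera axes: x right, y down, z forward; pixel columns grow to the right and rows downward; lengths in mm; the calibration is good to about 2 mm. A picture is of the moment at which its call begins. There is no depth.
- job_done(): hands the job in, once; it reports no verdict.
The state is a dict: "t": time; "joints": joint angles; "qvel": joint speeds; "tau": joint torques, N m; "eef_pos": TCP position; "tcp_rot": TCP orientation; "ft_force": force on the tool from outside, world axes, zero at the start; "moment": the same for the moment, N m; "opening": opening from 0.0 (shut) to 1.0 (fully open).
Only numpy, scipy, OpenCV 4.12 (cv2) and the standard library are available. Lean on these libraries where they do the work, as an engineer would, in place of code of your own. Each camera call takes 0.05 s, during which the arm holds its last target. There are 200 camera calls.

## Task

Clear the three wood offcuts off the raised plywood board into the orange scrap bin beside it (push them over the edge or carry them). Only when the board is clear, move the top-heavy model water tower from its cardboard sheet and stand it, upright all the way and set down gently, with its foot inside the blue ring on the board, so that it stays standing by itself. Leave the paint pots and the bottle where they are.

Things in the scene. Friction and masses are not known exactly. Their poses are not given: they have to be found in the camera images.
- drying_board: fixed raised plywood board 220 (x) x 240 (y) mm, top 85 mm above the table, 10 mm thick, on runners. Origin on the table under its centre, z up. Its edges at x = -110 and +110 mm have a lip 10 mm wide, 10 mm above the top; those at y = -120 and +120 mm are open. The bin stands at one open edge (+y or -y: read which), the sheet with the tower at the other
- ring_center (a point): centre of the blue ring painted on the board's top (middle of the board, at top surface height 85 mm); the ring is 90 mm across and flat
- scrap_bin: fixed open orange plastic bin, 240 (x) x 150 (y) x 68 mm high outside, 4 mm walls and floor, empty at the start. Origin on the table under its centre; its x and y lie nearly along the board's. Its near long wall stands 13 to 23 mm inside and just below the board's open edge, so what is pushed over that edge falls in
- card_sheet: fixed flat cardboard sheet 170 x 130 x 3 mm on the table on the side of the board away from the bin; the tower stands on it at the start. Origin under its centre
- offcut_1: loose light wood stick, 24 x 70 x 22 mm (x, y, z) with a dark saw cut, about 30 g. Origin at the centre of its underside; starts flat on the board, long axis (y) roughly along the board's y
- offcut_2: loose notched piece of darker wood, 30 x 64 x 18 mm (x, y, z), about 30 g; its far +y end is only 16 mm wide. Origin near the centre of its underside (spans x -15 to +15, y -32 to +32 mm)
- offcut_3: loose light wood stepped stick, 26 x 75 x 16 mm (x, y, z), 26 mm high over its last 37 mm at -y, about 35 g. Origin at the centre of its underside
- water_tower: loose model water tower, 147 mm tall, about 150 g, top-heavy (tips over beyond about 9 degrees). Round foot 36 mm across and 6 mm high, slim grey column, red tank 52 mm across whose straight side runs from 94 to 136 mm above the foot's underside, dark lid 55 mm across at 136 to 138 mm, then a shallow cone. Origin at the centre of the foot's underside, z up. It starts upright on the cardboard sheet (underside 3 mm above the table)
- square_bottle: square white bottle with green cap, 39 x 38 x 68 mm, bystander, origin at the centre of its underside
- blue_pot: small paint pot with dark cap, blue, 33 mm across and 34 mm high, bystander, origin at the centre of its underside
- yellow_pot: small paint pot with dark cap, ochre yellow, 33 mm across and 34 mm high, bystander, origin at the centre of its underside

How it is judged:
By the outcome, as a careful person would: the job done as asked, in the order asked, and still so for the second after the job is handed in, with the robot touching nothing.
It also fails if it takes over 67 s, if anything falls off the work surface, if the arm or the gripper's body presses on something with over 40 N, if the wrist force passes 120 N, or if a joint passes its speed limit or range.

## Working session

There is one attempt and no reset: what is moved stays moved. The work goes in short steps, Python scripts to look and compute and a shell command to move; the robot and the scene stay as the last step left them, time stands still between calls to the robot, and variables do not carry over. Pictures are saved under pics/ and viewed, about 8 in all and at most 12, crops included, and the job is handed in when it is done.

```bash
mkdir -p pics; ls
cat > h.py <<'E'
import numpy as np, cv2, json
from cell import state, read_camera
def snap(n,f=None):
    c=read_camera(n)
    if f: cv2.imwrite('pics/'+f,c['img'][:,:,::-1])
    return c
def ray(c,uv):
    K=np.array([[c['fx'],0,c['cx']],[0,c['fy'],c['cy']],[0,0,1.]])
    p=cv2.undistortPoints(np.array(uv,float).reshape(-1,1,2),K,np.array(c['D'],float)).reshape(-1,2)
    T=np.array(c['T']); d=np.c_[p,np.ones(len(p))]@T[:3,:3].T
    return T[:3,3],d
def onz(c,uv,z):
    o,d=ray(c,uv); return o+d*((z-o[2])/d[:,2])[:,None]
def proj(c,P):
    K=np.array([[c['fx'],0,c['cx']],[0,c['fy'],c['cy']],[0,0,1.]])
    T=np.linalg.inv(np.array(c['T'])); r,_=cv2.Rodrigues(T[:3,:3])
    return cv2.projectPoints(np.array(P,float).reshape(-1,1,3),r,T[:3,3],K,np.array(c['D'],float))[0].reshape(-1,2)
E
python3 - <<'E'
from h import *
import pickle
d={n:snap(n) for n in('scene','side','wrist')}
pickle.dump(d,open('c0.pkl','wb'))
for n in d: print(n,np.round(d[n]['T'],3).tolist(),d[n]['fx'])
cv2.imwrite('pics/a.png',cv2.resize(d['scene']['img'][:,:,::-1],(800,600)))
cv2.imwrite('pics/b.png',cv2.resize(d['side']['img'][:,:,::-1],(800,600)))
print(state())
E
```

```text
pics
scene [[-0.708, -0.504, 0.494, 51.819], [-0.706, 0.514, -0.487, 558.303], [-0.008, -0.694, -0.72, 874.785], [0.0, 0.0, 0.0, 1.0]] 491.42982985067493
side [[-0.959, -0.183, 0.216, 400.041], [-0.283, 0.566, -0.775, 673.885], [0.02, -0.804, -0.594, 576.345], [0.0, 0.0, 0.0, 1.0]] 436.6100370464245
wrist [[0.305, -0.911, -0.276, 267.229], [-0.952, -0.292, -0.087, -569.882], [-0.001, 0.29, -0.957, 384.584], [0.0, 0.0, 0.0, 1.0]] 344.52060743473953
{'t': 0.15, 'joints': array([-1.36759062e+00,  4.91404017e-01,  1.55927443e+00,  3.10666786e-06,
        1.09172929e+00, -1.05596594e-01]), 'qvel': array([ 0.00064971, -0.00202799, -0.00085004, -0.00047793, -0.00032273,
        0.00075608]), 'tau': array([ 1.30468132e-03, -6.12894845e+01, -2.58278668e+01,  6.92411978e-02,
        4.73302149e-02, -8.77140928e-05]), 'eef_pos': array([ 189.94128007, -595.27476273,  228.21866615]), 'tcp_rot': array([-3.14150400e+00,  8.10255617e-04, -1.26199543e+00]), 'ft_force': array([ 0.20712461, -0.90543755,  0.7159319 ]), 'moment': array([ 0.02664698,  0.02817106, -0.08652091]), 'opening': 0.9982842193053113}
```

View pics/a.png

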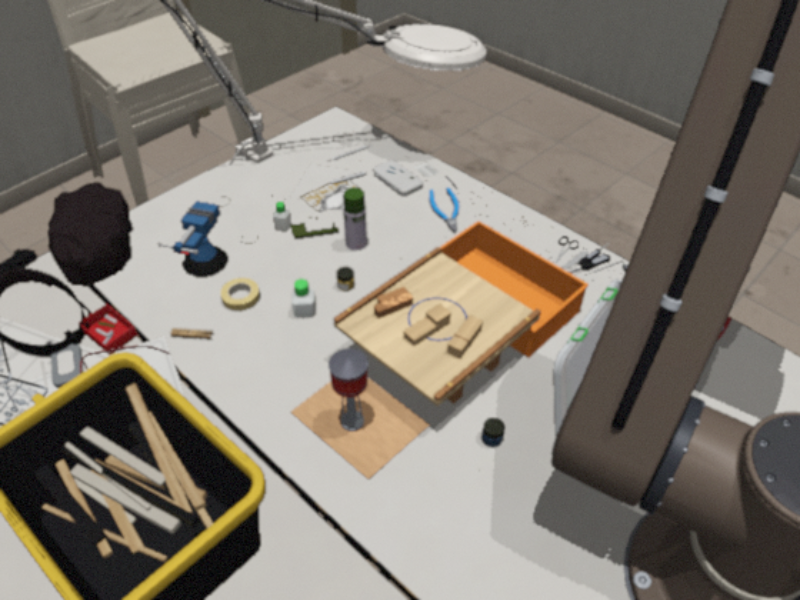

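View pics/b.png

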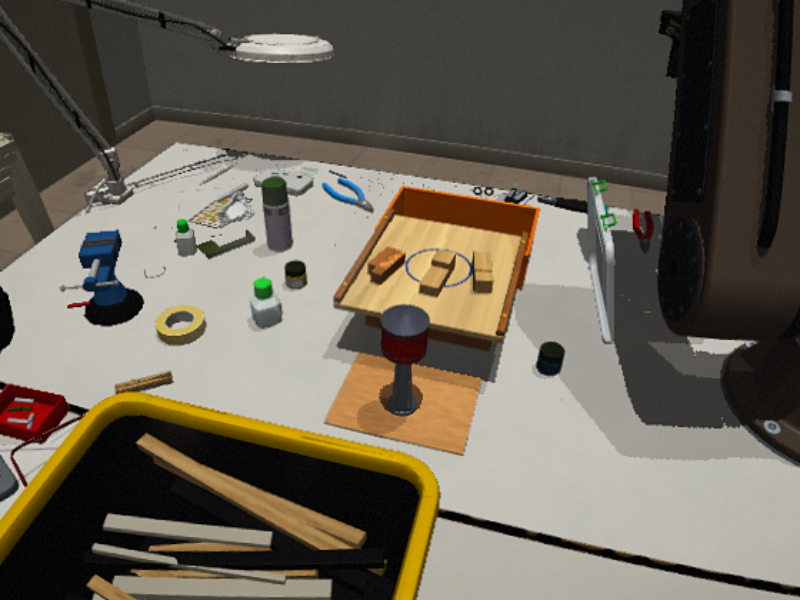

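Scene (800x600): bin behind the board at far side (orange, ~(510,285)); board with ring at (437,318); offcuts at (393,300), (430,322), (465,335); tower on the card, foot ~(351,420); pots at (345,278) and (493,432), bottle (303,298). The side view agrees. Now the measurements.

Run:
```python
from h import *
import pickle
d=pickle.load(open('c0.pkl','rb'))
s=1.42857
for n,b,cd in(('scene',[(337,323),(446,255),(540,315),(432,395)],[(293,411),(341,374),(427,427),(371,475)]),('side',[(337,303),(405,205),(530,232),(497,340)],[(357,356),(480,377),(464,454),(326,423)])):
    c=d[n]
    print(n,'board~',onz(c,np.array(b)/s,90).round().tolist(),'card',onz(c,np.array(cd)/s,3).round().tolist())
    hsv=cv2.cvtColor(c['img'],cv2.COLOR_RGB2HSV)
    m=cv2.inRange(hsv,(100,90,60),(130,255,255))
    p={'scene':[(405,295),(470,345)],'side':[(400,245),(475,290)]}[n]
    x0,y0=[int(v/s) for v in p[0]];x1,y1=[int(v/s) for v in p[1]]
    mm=np.zeros_like(m);mm[y0:y1,x0:x1]=m[y0:y1,x0:x1]
    ys,xs=np.nonzero(mm); P=onz(c,np.c_[xs,ys],85)[:,:2]
    A=np.c_[2*P,np.ones(len(P))]
    r=np.linalg.lstsq(A,(P**2).sum(1),rcond=None)[0]; print('ring',r[:2],np.sqrt(r[2]+r[0]**2+r[1]**2),len(P))
    # tower: red tank mask
    m=cv2.inRange(hsv,(0,150,50),(6,255,255))|cv2.inRange(hsv,(170,120,40),(180,255,255))
    k,l,st,ce=cv2.connectedComponentsWithStats(m)
    for i in range(1,k):
        if st[i,4]>60: print('red',st[i],ce[i],onz(c,[ce[i]],118)[0].round(1))
w=d['wrist']
crop=lambda c,x,y,w_,h_,k:cv2.resize(c['img'][y:y+h_,x:x+w_,::-1],None,fx=k,fy=k,interpolation=cv2.INTER_CUBIC)
A=crop(d['scene'],200,150,220,190,2);B=crop(d['side'],220,120,180,190,2)
cv2.imwrite('pics/c.png',np.hstack([A,B])); print(A.shape,B.shape)
cv2.imwrite('pics/w.png',w['img'][:,:,::-1])
```

```text
scene board~ [[633.0, 91.0, 90.0], [618.0, -146.0, 90.0], [420.0, -142.0, 90.0], [435.0, 91.0, 90.0]] card [[608.0, 211.0, 3.0], [610.0, 110.0, 3.0], [442.0, 89.0, 3.0], [443.0, 206.0, 3.0]]Traceback (most recent call last):
  File "<stdin>", line 13, in <module>
  File "h.py", line 13, in onz
    o,d=ray(c,uv); return o+d*((z-o[2])/d[:,2])[:,None]
        ~~~^^^^^^
  File "h.py", line 9, in ray
    p=cv2.undistortPoints(np.array(uv,float).reshape(-1,1,2),K,np.array(c['D'],float)).reshape(-1,2)
      ~~~~~~~~~~~~~~~~~~~^^^^^^^^^^^^^^^^^^^^^^^^^^^^^^^^^^^^^^^^^^^^^^^^^^^^^^^^^^^^^
cv2.error: OpenCV(4.12.0) /io/opencv/modules/calib3d/src/undistort.dispatch.cpp:347: error: (-215:Assertion failed) CV_IS_MAT(_src) && CV_IS_MAT(_dst) && (_src->rows == 1 || _src->cols == 1) && (_dst->rows == 1 || _dst->cols == 1) && _src->cols + _src->rows - 1 == _dst->rows + _dst->cols - 1 && (CV_MAT_TYPE(_src->type) == CV_32FC2 || CV_MAT_TYPE(_src->type) == CV_64FC2) && (CV_MAT_TYPE(_dst->type) == CV_32FC2 || CV_MAT_TYPE(_dst->type) == CV_64FC2) in function 'cvUndistortPointsInternal'
```

Run:
```python
from h import *
import pickle
d=pickle.load(open('c0.pkl','rb'))
s=1.42857
for n,p in(('scene',[(400,290),(475,350)]),('side',[(400,245),(475,290)])):
    c=d[n]
    hsv=cv2.cvtColor(c['img'],cv2.COLOR_RGB2HSV)
    I=c['img'].astype(int)
    m=(I[:,:,2]>I[:,:,0]-10)&(I.sum(2)>150)
    x0,y0=[int(v/s) for v in p[0]];x1,y1=[int(v/s) for v in p[1]]
    mm=np.zeros_like(m);mm[y0:y1,x0:x1]=m[y0:y1,x0:x1]
    ys,xs=np.nonzero(mm)
    if len(xs)>8:
        P=onz(c,np.c_[xs,ys],85)[:,:2]
        for _ in range(4):
            r=np.linalg.lstsq(np.c_[2*P,np.ones(len(P))],(P**2).sum(1),rcond=None)[0];R=np.sqrt(r[2]+r[0]**2+r[1]**2)
            e=abs(np.hypot(*(P-r[:2]).T)-R); P=P[e<max(4,np.percentile(e,90))]
        print(n,'ring',r[:2],R,len(P))
    m=cv2.inRange(hsv,(0,150,50),(6,255,255))|cv2.inRange(hsv,(170,120,40),(180,255,255))
    k,l,st,ce=cv2.connectedComponentsWithStats(m)
    for i in range(1,k):
        if st[i,4]>60: print('red',st[i],ce[i],onz(c,[ce[i]],115)[0].round(1))
crop=lambda c,x,y,w_,h_,k:cv2.resize(c['img'][y:y+h_,x:x+w_,::-1],None,fx=k,fy=k,interpolation=cv2.INTER_CUBIC)
A=crop(d['scene'],200,150,220,190,2);B=crop(d['side'],220,120,180,190,2)
cv2.imwrite('pics/c.png',np.hstack([A,B])); print(A.shape,B.shape)
cv2.imwrite('pics/w.png',d['wrist']['img'][:,:,::-1])
```

```text
scene ring [533.6618447  -28.96679811] 44.962945166919205 46
red [ 56 212  41  34 616] [ 75.78896104 229.42532468] [854.8 356.1 115. ]
red [233 262  23  16 195] [244.23076923 269.77948718] [515.3 173.7 115. ]
side ring [534.91343123 -28.12764644] 44.952170780906506 94
red [443 146   6  16  64] [445.078125 154.15625 ] [ 269.3 -198.9  115. ]
red [267 235  32  20 348] [282.36494253 244.09195402] [526.5 181.2 115. ]
red [   0  269   49   42 1265] [ 21.00790514 288.34624506] [856.4 389.8 115. ]
(380, 440, 3) (380, 360, 3)
```

View pics/c.png

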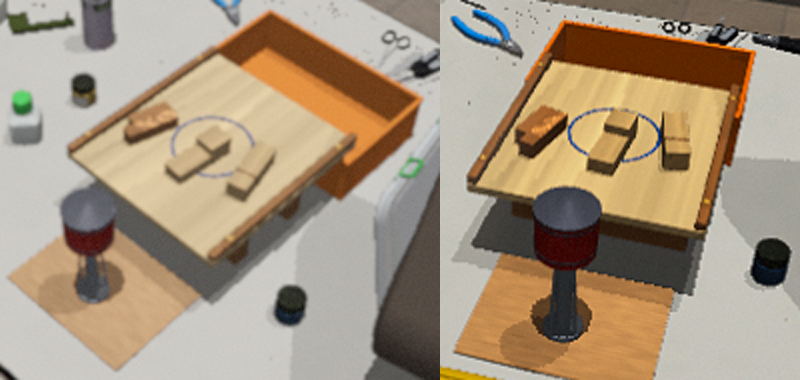

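View pics/w.png

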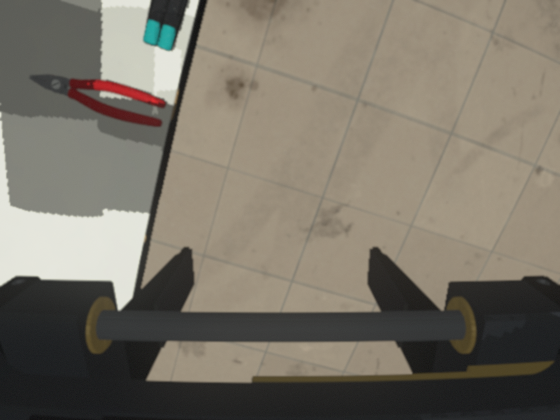

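Tower seen at (93,290) foot in the scene crop; ring (534.3,-28.5), radius 45.0 in both views, matching the given 90 mm. Offcuts in scene crop: dark (150,120), stepped (200,152), saw-cut stick (252,168). Wrist sees only floor. A white panel stands near the base; I check its place and height before moving.

Run:
```python
from h import *
import pickle
d=pickle.load(open('c0.pkl','rb'))
S,D=d['scene'],d['side']
def tri(a,b):
    o1,v1=ray(S,[a]);o2,v2=ray(D,[b]);v1=v1[0];v2=v2[0]
    t=np.linalg.lstsq(np.c_[v1,-v2],o2-o1,rcond=None)[0]
    p,q=o1+v1*t[0],o2+v2*t[1]; return ((p+q)/2).round(1),np.linalg.norm(p-q).round(1)
s=1.42857
# panel (side full image 800 coords)
print('panel foot pts',onz(D,np.array([(608,340)])/s,0), 'top if above foot far end', onz(D,np.array([(592,180),(605,182)])/s,100))
print('clip', tri((581/s,334/s),(598/s,226/s)), tri((610/s,294/s),(599/s,187/s)))
sc=lambda p:(p[0]/2+200,p[1]/2+150)
sd=lambda p:((p[0]-440)/2+220,p[1]/2+120)
print('o2 top',onz(S,[sc((127,123)),sc((176,112)),sc((150,118))],103).round(),onz(D,[sd((519,132)),sd((565,118)),sd((541,127))],103).round())
print('o3',tri(sc((215,137)),sd((621,122))),onz(S,[sc((170,167)),sc((197,148))],101).round(), onz(S,[sc((213,138))],111).round(),onz(D,[sd((605,158)),sd((616,138))],101).round(),onz(D,[sd((621,122))],111).round())
print('o1 top',onz(S,[sc((237,183)),sc((263,148))],107).round(),onz(D,[sd((677,150)),sd((676,114))],107).round())
print('apex',tri(sc((88,197)),sd((567,197))),'tank',tri(sc((89,236)),sd((566,238))),'foot',onz(S,[sc((93,292))],6),onz(D,[sd((564,328))],6))
```

```text
panel foot pts [[284.17693816 -46.04562608   0.        ]] top if above foot far end [[ 336.6509117  -346.50899188  100.        ]
 [ 314.33141147 -346.78056442  100.        ]]
clip (array([ 330. , -103.8,  146.1]), np.float64(1.7)) (array([ 335. , -179.2,  168.6]), np.float64(0.6))
o2 top [[612.  25. 103.]
 [586. -26. 103.]
 [600.   2. 103.]] [[616.  24. 103.]
 [581. -13. 103.]
 [599.   9. 103.]]
o3 (array([528.6, -28.2, 100.4]), np.float64(1.9)) [[534.  38. 101.]
 [532.  -2. 101.]] [[524. -18. 111.]] [[529.  37. 101.]
 [526.   2. 101.]] [[525. -11. 111.]]
o1 top [[464.  10. 107.]
 [478. -48. 107.]] [[466.  12. 107.]
 [478. -48. 107.]]
apex (array([533.9, 154.6, 145.9]), np.float64(2.9)) tank (array([528.3, 162.5, 105. ]), np.float64(7.6)) foot [[526.0017899  164.02937003   6.        ]] [[528.63212122 164.89847073   6.        ]]
```

```bash
python3 -m handwheel '[{"z":0.04},{"z":0.08},{"z":0.12},{"z":0.16},{"z":0.16}]'
```

```text
invalid input
```

Triangulated: panel at x≈285–335, y −46…−350, up to ~170 mm tall; offcuts ~(599,3), (529,8), (472,-18); tower ~(527,164). Raise and move over the board with the jaws along board x (board yaw ≈ −3.6°).

```bash
python3 -m handwheel '[{"hand":0.06,"x":0,"y":0,"z":0.04,"spin":0},{"hand":0.06,"x":0,"y":0,"z":0.08,"spin":0},{"hand":0.06,"x":0,"y":0,"z":0.12,"spin":0},{"hand":0.06,"x":0,"y":0,"z":0.16,"spin":0}]' && python3 -m handwheel '[{"hand":0.06,"x":0.344,"y":0.565,"z":-0.04,"spin":13.7},{"hand":0.06,"x":0.344,"y":0.565,"z":-0.04,"spin":13.7},{"hand":0.06,"x":0.344,"y":0.565,"z":-0.04,"spin":13.7},{"hand":0.06,"x":0.344,"y":0.565,"z":-0.04,"spin":13.7},{"hand":0.06,"x":0.344,"y":0.565,"z":-0.04,"spin":13.7},{"hand":0.06,"x":0.344,"y":0.565,"z":-0.04,"spin":13.7},{"hand":0.06,"x":0.344,"y":0.565,"z":-0.04,"spin":13.7},{"hand":0.06,"x":0.344,"y":0.565,"z":-0.04,"spin":13.7},{"hand":0.06,"x":0.344,"y":0.565,"z":-0.04,"spin":13.7},{"hand":0.06,"x":0.344,"y":0.565,"z":-0.04,"spin":13.7},{"hand":0.06,"x":0.344,"y":0.565,"z":-0.04,"spin":13.7},{"hand":0.06,"x":0.344,"y":0.565,"z":-0.04,"spin":13.7},{"hand":0.06,"x":0.344,"y":0.565,"z":-0.04,"spin":13.7},{"hand":0.06,"x":0.344,"y":0.565,"z":-0.04,"spin":13.7},{"hand":0.06,"x":0.344,"y":0.565,"z":-0.04,"spin":13.7},{"hand":0.06,"x":0.344,"y":0.565,"z":-0.04,"spin":13.7},{"hand":0.06,"x":0.344,"y":0.565,"z":-0.04,"spin":13.7},{"hand":0.06,"x":0.344,"y":0.565,"z":-0.04,"spin":13.7},{"hand":0.06,"x":0.344,"y":0.565,"z":-0.04,"spin":13.7},{"hand":0.06,"x":0.344,"y":0.565,"z":-0.04,"spin":13.7}]'
python3 - <<'E'
from h import *
import pickle
c=snap('wrist'); pickle.dump(c,open('w1.pkl','wb'))
cv2.imwrite('pics/w1.png',cv2.resize(c['img'][:,:,::-1],(800,600))); st=state();print(st['t'],st['eef_pos'],st['tcp_rot'])
E
```

```text
t: 0.48
eef_pos: [189.9, -595.0, 390.4]
tcp_rot: [-3.142, 0.001, -1.262]
ft_force: [-0.7, -0.8, -0.2]
opening: 0.778
t: 2.15
eef_pos: [533.5, -31.3, 348.7]
tcp_rot: [3.141, 0.0, -0.067]
ft_force: [0.4, -0.6, 0.0]
opening: 0.631
2.2 [533.56452558 -31.48580917 348.86437773] [ 3.14143655e+00 -2.90826443e-04 -6.79785931e-02]
```

View pics/w1.png

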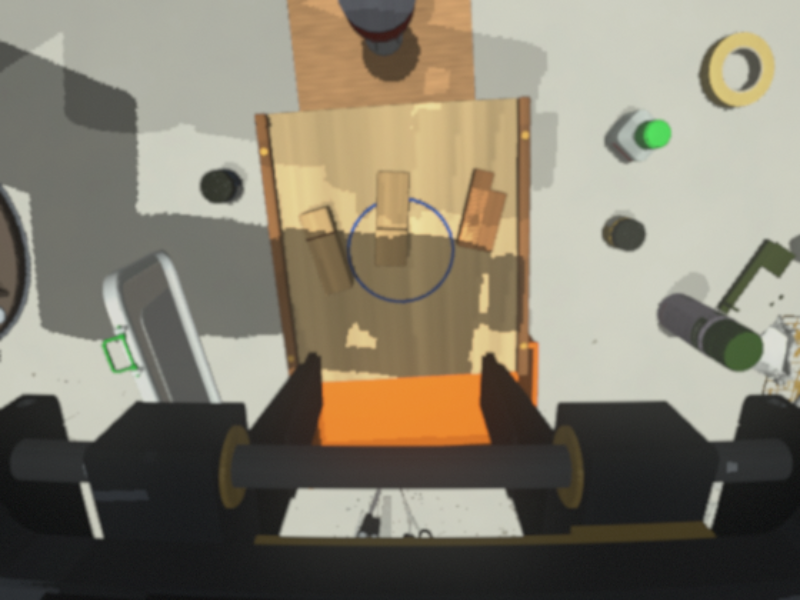

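Wrist view (800x600): offcut_1 centre ~(328,250), offcut_3 ~(393,218) with its tall half at the bin side, offcut_2 ~(482,210), narrow end toward +y; ring centre ~(401,250); tower on card at top. All offcuts flat and clear.

Run:
```python
from h import *
import pickle
c=pickle.load(open('w1.pkl','rb'))
def q(n,p,z):
    P=onz(c,np.array(p)*0.7,z)[:,:2]; print(n,P.round(1).tolist(),'mean',P.mean(0).round(1)); return P
a=lambda v:np.degrees(np.arctan2(v[1],v[0])).round(1)
P=q('o1',[(303,213),(330,205),(353,286),(330,293)],107);print(a(P[0]-P[3]),a(P[1]-P[2]),np.hypot(*(P[0]-P[3])),np.hypot(*(P[1]-P[0])))
P=q('o3',[(378,172),(410,171)],101);Q=q('o3b',[(408,266),(375,265)],111);print(a(P.mean(0)-Q.mean(0)),np.hypot(*(P.mean(0)-Q.mean(0))))
P=q('o2',[(473,172),(492,170),(490,251),(460,243),(505,195),(485,187)],103);print(a(P[4]-P[2]),a(P[0]-P[3]),np.hypot(*(P[0]-P[3])),np.hypot(*(P[3]-P[2])))
B=q('board left/right lip tops',[(256,115),(530,98),(530,345)],95)
q('ringc',[(401,250)],85); q('binwallfar',[(538,343)],68)
```

```text
o1 [[456.5, 11.9], [478.9, 16.7], [491.1, -51.3], [471.2, -56.1]] mean [474.4 -19.7]
102.2 100.1 69.59880750782933 22.93611374817096
o3 [[519.0, 39.6], [544.6, 38.6]] mean [531.8  39.1]
o3b [[538.1, -36.4], [511.2, -33.8]] mean [524.7 -35.1]
84.5 74.55051741602963
o2 [[594.5, 34.7], [609.7, 35.4], [606.8, -30.0], [582.1, -21.7], [619.8, 15.1], [603.8, 22.4]] mean [602.8   9.3]
73.9 77.6 57.74077716981359 26.029100965567675
board left/right lip tops [[425.5, 90.7], [642.4, 88.9], [643.0, -119.4]] mean [570.3  20. ]
ringc [[532.9, -27.7]] mean [532.9 -27.7]
binwallfar [[657.6, -129.1]] mean [ 657.6 -129.1]
```

Next: offcut_3 (grasp at (528,2), jaws nearly aligned), then the others.

```bash
python3 -m handwheel '[{"hand":0.045,"x":-0.006,"y":0.0325,"z":-0.04,"spin":0},{"hand":0.045,"x":-0.006,"y":0.0325,"z":-0.08,"spin":0},{"hand":0.045,"x":-0.006,"y":0.0325,"z":-0.12,"spin":0},{"hand":0.045,"x":-0.006,"y":0.0325,"z":-0.16,"spin":0},{"hand":0.045,"x":-0.006,"y":0.0325,"z":-0.2,"spin":0},{"hand":0.045,"x":-0.006,"y":0.0325,"z":-0.225,"spin":0},{"hand":0.045,"x":-0.006,"y":0.0325,"z":-0.24,"spin":0},{"hand":0.045,"x":-0.006,"y":0.0325,"z":-0.2445,"spin":0},{"hand":0.01,"x":-0.006,"y":0.0325,"z":-0.2445,"spin":0},{"hand":0.01,"x":-0.006,"y":0.0325,"z":-0.2445,"spin":0},{"hand":0.01,"x":-0.006,"y":0.0325,"z":-0.2445,"spin":0},{"hand":0.01,"x":-0.006,"y":0.0325,"z":-0.2445,"spin":0},{"hand":0.01,"x":-0.006,"y":0.0325,"z":-0.2445,"spin":0},{"hand":0.01,"x":-0.006,"y":0.0325,"z":-0.2445,"spin":0},{"hand":0.01,"x":-0.006,"y":0.0325,"z":-0.23,"spin":0},{"hand":0.01,"x":-0.006,"y":0.0325,"z":-0.2,"spin":0},{"hand":0.01,"x":-0.006,"y":0.0325,"z":-0.185,"spin":0}]'
```

```text
t: 3.62
eef_pos: [528.5, 2.1, 166.4]
tcp_rot: [3.141, -0.003, -0.066]
ft_force: [-0.7, -0.2, 0.2]
opening: 0.272
```

```bash
python3 -m handwheel '[{"hand":0.01,"x":0,"y":-0.04,"z":0,"spin":0},{"hand":0.01,"x":0,"y":-0.08,"z":0,"spin":0},{"hand":0.01,"x":0,"y":-0.12,"z":0,"spin":0},{"hand":0.01,"x":0,"y":-0.16,"z":0,"spin":0},{"hand":0.01,"x":0,"y":-0.195,"z":0,"spin":0},{"hand":0.01,"x":0,"y":-0.21,"z":0,"spin":0},{"hand":0.01,"x":0,"y":-0.21,"z":-0.03,"spin":0},{"hand":0.01,"x":0,"y":-0.21,"z":-0.06,"spin":0},{"hand":0.01,"x":0,"y":-0.21,"z":-0.08,"spin":0},{"hand":0.045,"x":0,"y":-0.21,"z":-0.08,"spin":0},{"hand":0.045,"x":0,"y":-0.21,"z":-0.08,"spin":0},{"hand":0.045,"x":0,"y":-0.21,"z":-0.08,"spin":0},{"hand":0.045,"x":0,"y":-0.21,"z":-0.08,"spin":0},{"hand":0.045,"x":0,"y":-0.21,"z":-0.04,"spin":0},{"hand":0.045,"x":0,"y":-0.21,"z":0,"spin":0}]'
python3 -c "
from h import *
c=snap('scene')
cv2.imwrite('pics/d.png',cv2.resize(c['img'][130:330,200:440,::-1],None,fx=3,fy=3))"
```

```text
t: 4.87
eef_pos: [527.4, -207.5, 164.5]
tcp_rot: [-3.14, 0.002, -0.066]
ft_force: [0.7, -1.0, -0.0]
opening: 0.471
```

View pics/d.png

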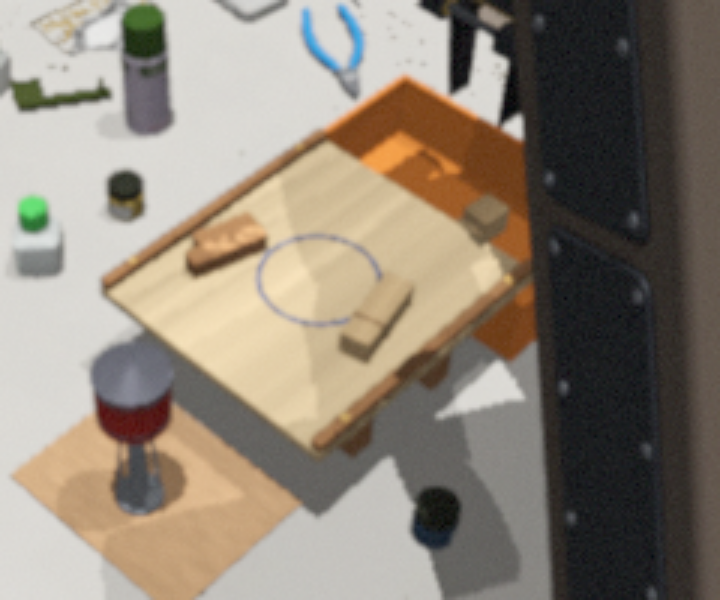

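Offcut_3's end shows at (485,212), in the bin at the near wall, perhaps leaning; offcut_1 (378,315) and offcut_2 (228,243) undisturbed. Next offcut_1.

```bash
python3 -m handwheel '[{"hand":0.045,"x":-0.01,"y":0.04,"z":0,"spin":1},{"hand":0.045,"x":-0.025,"y":0.08,"z":0,"spin":2},{"hand":0.045,"x":-0.04,"y":0.12,"z":0,"spin":3},{"hand":0.045,"x":-0.05,"y":0.16,"z":0,"spin":3},{"hand":0.045,"x":-0.054,"y":0.188,"z":0,"spin":3},{"hand":0.045,"x":-0.054,"y":0.188,"z":-0.02,"spin":3},{"hand":0.045,"x":-0.054,"y":0.188,"z":-0.045,"spin":3},{"hand":0.045,"x":-0.054,"y":0.188,"z":-0.06,"spin":3},{"hand":0.045,"x":-0.054,"y":0.188,"z":-0.06,"spin":3},{"hand":0.01,"x":-0.054,"y":0.188,"z":-0.06,"spin":3},{"hand":0.01,"x":-0.054,"y":0.188,"z":-0.06,"spin":3},{"hand":0.01,"x":-0.054,"y":0.188,"z":-0.06,"spin":3},{"hand":0.01,"x":-0.054,"y":0.188,"z":-0.06,"spin":3},{"hand":0.01,"x":-0.054,"y":0.188,"z":-0.06,"spin":3},{"hand":0.01,"x":-0.054,"y":0.188,"z":-0.06,"spin":3},{"hand":0.01,"x":-0.054,"y":0.188,"z":-0.045,"spin":3},{"hand":0.01,"x":-0.054,"y":0.188,"z":-0.02,"spin":3},{"hand":0.01,"x":-0.054,"y":0.188,"z":0,"spin":3}]'
```

```text
t: 6.42
eef_pos: [473.9, -20.0, 165.1]
tcp_rot: [3.142, -0.0, 0.195]
ft_force: [0.5, -0.2, -0.4]
opening: 0.25
```

```bash
python3 -m handwheel '[{"hand":0.01,"x":0,"y":-0.04,"z":0,"spin":-1},{"hand":0.01,"x":0,"y":-0.08,"z":0,"spin":-2},{"hand":0.01,"x":0,"y":-0.12,"z":0,"spin":-3},{"hand":0.01,"x":0,"y":-0.16,"z":0,"spin":-3},{"hand":0.01,"x":0,"y":-0.19,"z":0,"spin":-3},{"hand":0.01,"x":0,"y":-0.195,"z":0,"spin":-3},{"hand":0.01,"x":0,"y":-0.195,"z":-0.03,"spin":-3},{"hand":0.01,"x":0,"y":-0.195,"z":-0.06,"spin":-3},{"hand":0.01,"x":0,"y":-0.195,"z":-0.08,"spin":-3},{"hand":0.01,"x":0,"y":-0.195,"z":-0.085,"spin":-3},{"hand":0.045,"x":0,"y":-0.195,"z":-0.085,"spin":-3},{"hand":0.045,"x":0,"y":-0.195,"z":-0.085,"spin":-3},{"hand":0.045,"x":0,"y":-0.195,"z":-0.085,"spin":-3},{"hand":0.045,"x":0,"y":-0.195,"z":-0.085,"spin":-3},{"hand":0.045,"x":0,"y":-0.195,"z":-0.045,"spin":-3},{"hand":0.045,"x":0,"y":-0.195,"z":-0.005,"spin":-3},{"hand":0.045,"x":0,"y":-0.195,"z":0,"spin":-3}]'
```

```text
t: 7.83
eef_pos: [475.9, -215.9, 169.9]
tcp_rot: [3.138, -0.008, -0.066]
ft_force: [0.7, -0.6, 1.4]
opening: 0.473
```

```bash
python3 -m handwheel '[{"hand":0.044,"x":0.02,"y":0.034,"z":0,"spin":-1},{"hand":0.044,"x":0.04,"y":0.068,"z":0,"spin":-2.1},{"hand":0.044,"x":0.06,"y":0.102,"z":0,"spin":-2.1},{"hand":0.044,"x":0.08,"y":0.136,"z":0,"spin":-2.1},{"hand":0.044,"x":0.1,"y":0.17,"z":0,"spin":-2.1},{"hand":0.044,"x":0.12,"y":0.2,"z":0,"spin":-2.1},{"hand":0.044,"x":0.125,"y":0.212,"z":0,"spin":-2.1},{"hand":0.044,"x":0.125,"y":0.212,"z":-0.025,"spin":-2.1},{"hand":0.044,"x":0.125,"y":0.212,"z":-0.045,"spin":-2.1},{"hand":0.044,"x":0.125,"y":0.212,"z":-0.053,"spin":-2.1},{"hand":0.01,"x":0.125,"y":0.212,"z":-0.053,"spin":-2.1},{"hand":0.01,"x":0.125,"y":0.212,"z":-0.053,"spin":-2.1},{"hand":0.01,"x":0.125,"y":0.212,"z":-0.053,"spin":-2.1},{"hand":0.01,"x":0.125,"y":0.212,"z":-0.053,"spin":-2.1},{"hand":0.01,"x":0.125,"y":0.212,"z":-0.053,"spin":-2.1},{"hand":0.01,"x":0.125,"y":0.212,"z":-0.053,"spin":-2.1},{"hand":0.01,"x":0.125,"y":0.212,"z":-0.04,"spin":-2.1},{"hand":0.01,"x":0.125,"y":0.212,"z":-0.02,"spin":-2.1},{"hand":0.01,"x":0.125,"y":0.212,"z":0,"spin":-2.1}]'
```

```text
t: 9.42
eef_pos: [598.7, -3.0, 164.2]
tcp_rot: [3.141, 0.001, -0.25]
ft_force: [0.4, -0.1, 0.1]
opening: 0.311
```

```bash
python3 -m handwheel '[{"hand":0.01,"x":0,"y":-0.04,"z":0,"spin":1},{"hand":0.01,"x":-0.005,"y":-0.08,"z":0,"spin":2},{"hand":0.01,"x":-0.01,"y":-0.12,"z":0,"spin":2.1},{"hand":0.01,"x":-0.01,"y":-0.16,"z":0,"spin":2.1},{"hand":0.01,"x":-0.01,"y":-0.195,"z":0,"spin":2.1},{"hand":0.01,"x":-0.01,"y":-0.21,"z":0,"spin":2.1},{"hand":0.01,"x":-0.01,"y":-0.21,"z":-0.03,"spin":2.1},{"hand":0.01,"x":-0.01,"y":-0.21,"z":-0.06,"spin":2.1},{"hand":0.01,"x":-0.01,"y":-0.21,"z":-0.08,"spin":2.1},{"hand":0.01,"x":-0.01,"y":-0.21,"z":-0.085,"spin":2.1},{"hand":0.045,"x":-0.01,"y":-0.21,"z":-0.085,"spin":2.1},{"hand":0.045,"x":-0.01,"y":-0.21,"z":-0.085,"spin":2.1},{"hand":0.045,"x":-0.01,"y":-0.21,"z":-0.085,"spin":2.1},{"hand":0.045,"x":-0.01,"y":-0.21,"z":-0.085,"spin":2.1},{"hand":0.06,"x":-0.01,"y":-0.21,"z":-0.045,"spin":2.1},{"hand":0.08,"x":-0.01,"y":-0.21,"z":0,"spin":2.1},{"hand":0.08,"x":-0.01,"y":-0.21,"z":0.04,"spin":2.1},{"hand":0.08,"x":-0.01,"y":-0.21,"z":0.08,"spin":2.1},{"hand":0.08,"x":-0.01,"y":-0.21,"z":0.12,"spin":2.1},{"hand":0.08,"x":-0.01,"y":-0.21,"z":0.16,"spin":2.1}]'
```

```text
t: 11.08
eef_pos: [588.5, -212.6, 327.3]
tcp_rot: [3.141, -0.002, -0.066]
ft_force: [1.0, 0.3, 0.4]
opening: 0.816
```

```bash
python3 -c "
from h import *
import pickle
c=snap('wrist');d=snap('side');pickle.dump((c,d),open('w2.pkl','wb'))
a=c['img'][0:300,60:480,::-1];b=cv2.resize(d['img'][110:310,220:400,::-1],(270,300))
cv2.imwrite('pics/e.png',np.hstack([a,b]))"
```

```text
(no output)
```

View pics/e.png

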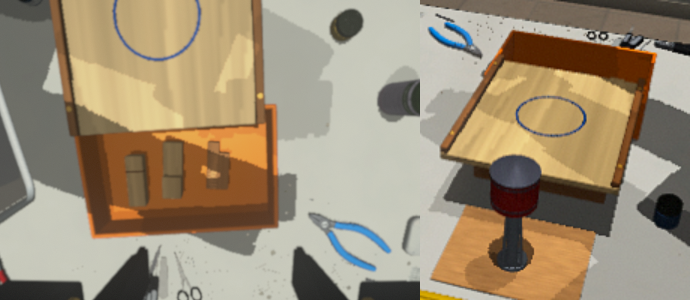

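The picture shows the bin with all three offcuts lying in it (at ~(137,178), (172,168), (217,165)) and the board clear with the whole ring visible; tower upright. Now over the tower.

```bash
python3 -m handwheel '[{"hand":0.08,"x":-0.061,"y":0.343,"z":0,"spin":0},{"hand":0.08,"x":-0.061,"y":0.343,"z":0,"spin":0},{"hand":0.08,"x":-0.061,"y":0.343,"z":0,"spin":0},{"hand":0.08,"x":-0.061,"y":0.343,"z":0,"spin":0},{"hand":0.08,"x":-0.061,"y":0.343,"z":0,"spin":0},{"hand":0.08,"x":-0.061,"y":0.343,"z":0,"spin":0},{"hand":0.08,"x":-0.061,"y":0.343,"z":0,"spin":0},{"hand":0.08,"x":-0.061,"y":0.343,"z":0,"spin":0},{"hand":0.08,"x":-0.061,"y":0.343,"z":0,"spin":0},{"hand":0.08,"x":-0.061,"y":0.343,"z":0,"spin":0},{"hand":0.08,"x":-0.061,"y":0.343,"z":0,"spin":0}]'
python3 - <<'E'
from h import *
import pickle
c=snap('wrist');pickle.dump(c,open('w3.pkl','wb'))
print(state()['eef_pos'],proj(c,[[528,164,141],[528,164,3],[554,164,141]]))
cv2.imwrite('pics/f.png',cv2.resize(c['img'][:,:,::-1],(800,600)))
E
```

```text
t: 12.1
eef_pos: [527.6, 130.7, 324.1]
tcp_rot: [3.142, -0.001, -0.064]
ft_force: [0.0, -0.6, 0.3]
opening: 0.838
[527.92538465 129.80678181 324.00686818] [[279.54031079 160.44553642]
 [279.81422136 145.93610053]
 [305.86698858 158.79637177]]
```

View pics/f.png

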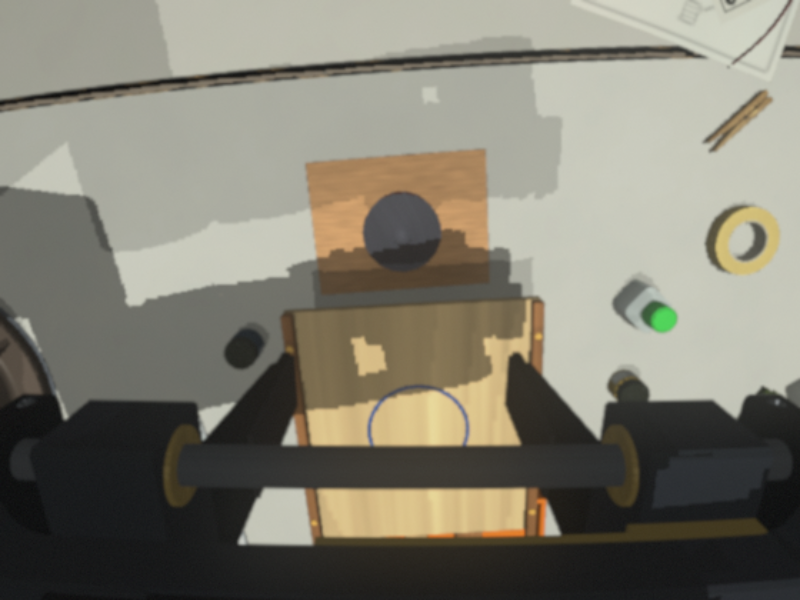

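The tower's lid shows as a clean disc centred ~(401,231), radius 39.5, in the 800x600 view. Fitting it with a mask.

Run:
```python
from h import *
import pickle
c=pickle.load(open('w3.pkl','rb'));I=c['img'].astype(int)
m=((I[:,:,0]-I[:,:,2]<12)&(I.sum(2)<330)).astype(np.uint8)
mm=np.zeros_like(m);mm[125:198,240:322]=m[125:198,240:322]
mm=cv2.morphologyEx(mm,cv2.MORPH_OPEN,np.ones((5,5),np.uint8))
cs=max(cv2.findContours(mm,0,2)[0],key=cv2.contourArea)
e=cv2.fitEllipse(cs);print(e,cv2.minEnclosingCircle(cs),onz(c,[e[0]],140))
# ring by same camera
m=(I[:,:,2]>I[:,:,0]-5)&(I.sum(2)>100);x=np.zeros_like(m);x[265:312,245:340]=m[265:312,245:340]
ys,xs=np.nonzero(x);P=onz(c,np.c_[xs,ys],85)[:,:2]
for _ in range(4):
    r=np.linalg.lstsq(np.c_[2*P,np.ones(len(P))],(P**2).sum(1),rcond=None)[0];R=np.sqrt(r[2]+r[0]**2+r[1]**2)
    q=abs(np.hypot(*(P-r[:2]).T)-R);P=P[q<max(3,np.percentile(q,90))]
print('ring',r[:2],R,len(P))
```

```text
((280.8722839355469, 162.18504333496094), (51.67640686035156, 53.318199157714844), 3.2142066955566406) ((280.9927062988281, 162.1240234375), 27.043813705444336) [[529.19393189 162.04783585 140.        ]]
ring [532.24840025 -28.47434031] 45.05188531360781 236
```

```bash
python3 -m handwheel '[{"hand":0.08,"x":0.001,"y":0.0325,"z":0,"spin":0},{"hand":0.08,"x":0.001,"y":0.0325,"z":-0.035,"spin":0},{"hand":0.08,"x":0.001,"y":0.0325,"z":-0.065,"spin":0},{"hand":0.08,"x":0.001,"y":0.0325,"z":-0.09,"spin":0},{"hand":0.08,"x":0.001,"y":0.0325,"z":-0.115,"spin":0},{"hand":0.08,"x":0.001,"y":0.0325,"z":-0.14,"spin":0},{"hand":0.08,"x":0.001,"y":0.0325,"z":-0.165,"spin":0},{"hand":0.08,"x":0.001,"y":0.0325,"z":-0.185,"spin":0},{"hand":0.08,"x":0.001,"y":0.0325,"z":-0.2,"spin":0},{"hand":0.08,"x":0.001,"y":0.0325,"z":-0.208,"spin":0},{"hand":0.07,"x":0.001,"y":0.0325,"z":-0.208,"spin":0},{"hand":0.066,"x":0.001,"y":0.0325,"z":-0.208,"spin":0},{"hand":0.062,"x":0.001,"y":0.0325,"z":-0.208,"spin":0}]'
python3 - <<'E'
from h import *
c=snap('side');d=snap('scene')
cv2.imwrite('pics/g.png',np.hstack([cv2.resize(c['img'][130:310,210:390,::-1],(390,390)),cv2.resize(d['img'][180:340,180:340,::-1],(390,390))]))
E
```

```text
t: 13.23
eef_pos: [529.6, 162.2, 116.6]
tcp_rot: [-3.141, -0.002, -0.067]
ft_force: [-0.1, -0.1, 0.0]
opening: 0.692
```

View pics/g.png

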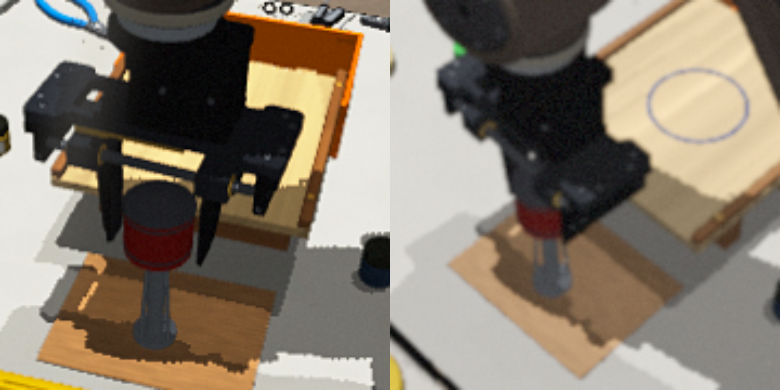

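Side view: fingers at (110,200) and (205,225) straddle the tank evenly, tower upright. Close slowly.

```bash
python3 -m handwheel '[{"hand":0.06,"x":0,"y":0,"z":0,"spin":0},{"hand":0.058,"x":0,"y":0,"z":0,"spin":0},{"hand":0.056,"x":0,"y":0,"z":0,"spin":0},{"hand":0.055,"x":0,"y":0,"z":0,"spin":0},{"hand":0.054,"x":0,"y":0,"z":0,"spin":0},{"hand":0.053,"x":0,"y":0,"z":0,"spin":0},{"hand":0.052,"x":0,"y":0,"z":0,"spin":0},{"hand":0.05,"x":0,"y":0,"z":0,"spin":0},{"hand":0.045,"x":0,"y":0,"z":0,"spin":0},{"hand":0.04,"x":0,"y":0,"z":0,"spin":0},{"hand":0.04,"x":0,"y":0,"z":0,"spin":0},{"hand":0.04,"x":0,"y":0,"z":0.003,"spin":0},{"hand":0.04,"x":0,"y":0,"z":0.008,"spin":0},{"hand":0.04,"x":0,"y":0,"z":0.015,"spin":0},{"hand":0.04,"x":0,"y":0,"z":0.02,"spin":0},{"hand":0.04,"x":0,"y":0,"z":0.02,"spin":0}]'
python3 - <<'E'
from h import *
c=snap('side');d=snap('scene')
cv2.imwrite('pics/i.png',np.hstack([cv2.resize(c['img'][130:310,210:390,::-1],(390,390)),cv2.resize(d['img'][180:340,180:340,::-1],(390,390))]))
E
```

```text
t: 14.67
eef_pos: [529.4, 162.7, 137.0]
tcp_rot: [-3.141, -0.002, -0.066]
ft_force: [-0.3, -0.1, -1.3]
opening: 0.548
```

View pics/i.png

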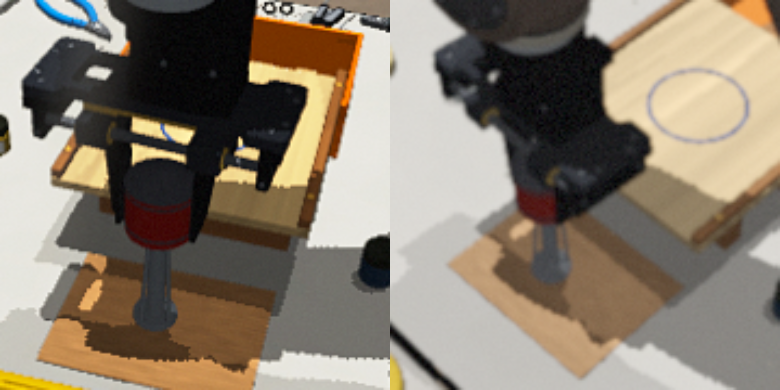

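Tower lifted 20 mm (foot at (155,315)), vertical in both views, opening 52 mm = tank. Raise and carry gently.

```bash
python3 -m handwheel '[{"hand":0.04,"x":0,"y":0,"z":0.004,"spin":0},{"hand":0.04,"x":0,"y":0,"z":0.012,"spin":0},{"hand":0.04,"x":0,"y":0,"z":0.022,"spin":0},{"hand":0.04,"x":0,"y":0,"z":0.034,"spin":0},{"hand":0.04,"x":0,"y":0,"z":0.046,"spin":0},{"hand":0.04,"x":0,"y":0,"z":0.058,"spin":0},{"hand":0.04,"x":0,"y":0,"z":0.07,"spin":0},{"hand":0.04,"x":0,"y":0,"z":0.08,"spin":0},{"hand":0.04,"x":0,"y":0,"z":0.087,"spin":0},{"hand":0.04,"x":0,"y":0,"z":0.09,"spin":0},{"hand":0.04,"x":0,"y":-0.002,"z":0.09,"spin":0},{"hand":0.04,"x":0,"y":-0.007,"z":0.09,"spin":0},{"hand":0.04,"x":0,"y":-0.014,"z":0.09,"spin":0},{"hand":0.04,"x":0,"y":-0.023,"z":0.09,"spin":0},{"hand":0.04,"x":0,"y":-0.034,"z":0.09,"spin":0},{"hand":0.04,"x":0.001,"y":-0.046,"z":0.09,"spin":0},{"hand":0.04,"x":0.001,"y":-0.058,"z":0.09,"spin":0},{"hand":0.04,"x":0.002,"y":-0.07,"z":0.09,"spin":0},{"hand":0.04,"x":0.002,"y":-0.082,"z":0.09,"spin":0},{"hand":0.04,"x":0.002,"y":-0.094,"z":0.09,"spin":0}]' && python3 -m handwheel '[{"hand":0.04,"x":0,"y":-0.012,"z":0,"spin":0},{"hand":0.04,"x":0.001,"y":-0.024,"z":0,"spin":0},{"hand":0.04,"x":0.001,"y":-0.036,"z":0,"spin":0},{"hand":0.04,"x":0.002,"y":-0.048,"z":0,"spin":0},{"hand":0.04,"x":0.002,"y":-0.059,"z":0,"spin":0},{"hand":0.04,"x":0.002,"y":-0.069,"z":0,"spin":0},{"hand":0.04,"x":0.002,"y":-0.078,"z":0,"spin":0},{"hand":0.04,"x":0.002,"y":-0.086,"z":0,"spin":0},{"hand":0.04,"x":0.002,"y":-0.092,"z":0,"spin":0},{"hand":0.04,"x":0.002,"y":-0.095,"z":0,"spin":0},{"hand":0.04,"x":0.002,"y":-0.097,"z":0,"spin":0},{"hand":0.04,"x":0.002,"y":-0.097,"z":0,"spin":0},{"hand":0.04,"x":0.002,"y":-0.097,"z":-0.005,"spin":0},{"hand":0.04,"x":0.002,"y":-0.097,"z":-0.012,"spin":0},{"hand":0.04,"x":0.002,"y":-0.097,"z":-0.018,"spin":0},{"hand":0.04,"x":0.002,"y":-0.097,"z":-0.022,"spin":0},{"hand":0.04,"x":0.002,"y":-0.097,"z":-0.024,"spin":0},{"hand":0.04,"x":0.002,"y":-0.097,"z":-0.024,"spin":0},{"hand":0.04,"x":0.002,"y":-0.097,"z":-0.024,"spin":0}]'
python3 - <<'E'
from h import *
c=snap('side');d=snap('scene');s=state();print(s['eef_pos'],s['tcp_rot'],s['ft_force'])
cv2.imwrite('pics/j.png',np.hstack([cv2.resize(c['img'][100:280,230:410,::-1],(390,390)),cv2.resize(d['img'][130:310,220:400,::-1],(390,390))]))
E
```

```text
t: 16.43
eef_pos: [531.0, 67.1, 225.7]
tcp_rot: [3.142, -0.0, -0.067]
ft_force: [0.6, 0.0, -1.3]
opening: 0.544
t: 18.02
eef_pos: [533.0, -28.4, 201.6]
tcp_rot: [-3.142, 0.0, -0.066]
ft_force: [0.0, 0.4, -1.6]
opening: 0.544
[533.11112028 -28.46826301 201.85374162] [ 3.14153049e+00 -4.84659763e-04 -6.64503078e-02] [-0.11218334  0.75796775 -1.24909047]
```

View pics/j.png

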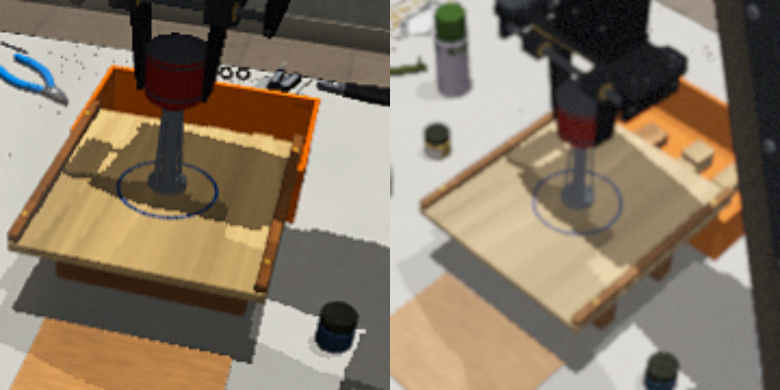

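Foot at (167,187)/(577,200), inside the ring and a few mm above it. Lower in half-millimetre steps, watching force.

```bash
python3 -m handwheel '[{"hand":0.04,"x":0,"y":0,"z":-0.0005,"spin":0},{"hand":0.04,"x":0,"y":0,"z":-0.001,"spin":0},{"hand":0.04,"x":0,"y":0,"z":-0.0015,"spin":0},{"hand":0.04,"x":0,"y":0,"z":-0.002,"spin":0},{"hand":0.04,"x":0,"y":0,"z":-0.0025,"spin":0},{"hand":0.04,"x":0,"y":0,"z":-0.003,"spin":0},{"hand":0.04,"x":0,"y":0,"z":-0.003,"spin":0}]'
```

```text
t: 18.7
eef_pos: [532.9, -28.4, 198.5]
tcp_rot: [3.142, 0.0, -0.066]
ft_force: [0.1, -0.5, -2.0]
opening: 0.544
```

```bash
python3 -m handwheel '[{"hand":0.04,"x":0,"y":0,"z":-0.0003,"spin":0},{"hand":0.04,"x":0,"y":0,"z":-0.0006,"spin":0},{"hand":0.04,"x":0,"y":0,"z":-0.0006,"spin":0}]'; python3 -m handwheel '[{"hand":0.04,"x":0,"y":0,"z":-0.0003,"spin":0},{"hand":0.04,"x":0,"y":0,"z":-0.0006,"spin":0},{"hand":0.04,"x":0,"y":0,"z":-0.0006,"spin":0}]'
```

```text
t: 18.95
eef_pos: [532.9, -28.4, 198.0]
tcp_rot: [-3.142, -0.0, -0.066]
ft_force: [-0.4, -0.2, -1.9]
opening: 0.544
t: 19.2
eef_pos: [533.1, -28.5, 197.7]
tcp_rot: [3.142, -0.0, -0.066]
ft_force: [0.5, 0.1, 0.7]
opening: 0.543
```

```bash
python3 -m handwheel '[{"hand":0.04,"x":0,"y":0,"z":-0.0002,"spin":0},{"hand":0.04,"x":0,"y":0,"z":-0.0002,"spin":0},{"hand":0.04,"x":0,"y":0,"z":-0.0002,"spin":0}]'
```

```text
t: 19.45
eef_pos: [533.2, -28.5, 197.6]
tcp_rot: [3.141, -0.001, -0.066]
ft_force: [-1.2, -0.8, 5.5]
opening: 0.546
```

Contact is clear (+5.5 N against −1.4 N of hanging weight). Release slowly.

```bash
python3 -m handwheel '[{"hand":0.053,"x":0,"y":0,"z":0,"spin":0},{"hand":0.054,"x":0,"y":0,"z":0,"spin":0},{"hand":0.055,"x":0,"y":0,"z":0,"spin":0},{"hand":0.057,"x":0,"y":0,"z":0,"spin":0},{"hand":0.06,"x":0,"y":0,"z":0,"spin":0},{"hand":0.065,"x":0,"y":0,"z":0,"spin":0},{"hand":0.07,"x":0,"y":0,"z":0,"spin":0},{"hand":0.075,"x":0,"y":0,"z":0,"spin":0},{"hand":0.08,"x":0,"y":0,"z":0,"spin":0},{"hand":0.08,"x":0,"y":0,"z":0,"spin":0}]'
python3 - <<'E'
from h import *
c=snap('side');d=snap('scene');s=state()
cv2.imwrite('pics/k.png',np.hstack([cv2.resize(c['img'][100:280,230:410,::-1],(390,390)),cv2.resize(d['img'][130:310,220:400,::-1],(390,390))]))
E
```

```text
t: 20.28
eef_pos: [533.0, -28.4, 197.2]
tcp_rot: [3.142, -0.0, -0.066]
ft_force: [0.2, -0.7, 0.2]
opening: 0.831
```

View pics/k.png

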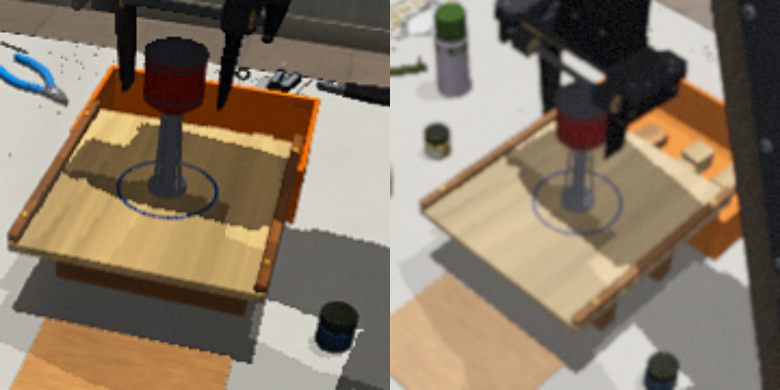

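The tower stands freely inside the ring, fingers clear on both sides. Retreat straight up and check numerically (12 views used).

```bash
python3 -m handwheel '[{"hand":0.08,"x":0,"y":0,"z":0.01,"spin":0},{"hand":0.08,"x":0,"y":0,"z":0.03,"spin":0},{"hand":0.08,"x":0,"y":0,"z":0.055,"spin":0},{"hand":0.08,"x":0,"y":0,"z":0.085,"spin":0},{"hand":0.08,"x":0,"y":0,"z":0.115,"spin":0},{"hand":0.08,"x":0,"y":0,"z":0.145,"spin":0},{"hand":0.08,"x":0,"y":0,"z":0.17,"spin":0},{"hand":0.08,"x":0,"y":0,"z":0.18,"spin":0},{"hand":0.08,"x":0,"y":0,"z":0.18,"spin":0},{"hand":0.08,"x":0,"y":0,"z":0.18,"spin":0},{"hand":0.08,"x":0,"y":0,"z":0.18,"spin":0},{"hand":0.08,"x":0,"y":0,"z":0.18,"spin":0}]'
python3 - <<'E'
from h import *
for n in('scene','side'):
    c=snap(n);h=cv2.cvtColor(c['img'],cv2.COLOR_RGB2HSV)
    m=cv2.inRange(h,(0,150,50),(6,255,255))|cv2.inRange(h,(170,120,40),(180,255,255))
    k,l,st,ce=cv2.connectedComponentsWithStats(m)
    q=proj(c,[[533,-28.5,200],[533,-28.5,85]]);print(n,'tank expected',q[0].round(1))
    for i in range(1,k):
        if st[i,4]>60 and np.hypot(*(ce[i]-q[0]))<40: print('  red at',ce[i].round(1),st[i])
s=state();print(s['t'],s['eef_pos'],s['ft_force'])
E
```

```text
t: 21.38
eef_pos: [532.6, -28.4, 375.7]
tcp_rot: [-3.141, 0.003, -0.066]
ft_force: [0.2, 0.2, -0.7]
opening: 0.841
scene tank expected [308.4 184. ]
  red at [307.6 190.1] [297 181  23  18 248]
side tank expected [311.4 135. ]
  red at [310.5 140.2] [297 133  28  15 230]
21.4833 [532.82630097 -28.40054477 376.15591337] [-0.57082049  0.15112428  0.44763548]
```

```bash
python3 -c "
from cell import job_done
print(job_done())"
```

```text
the job is handed in; nothing more can be done
None
```

I gripped the three offcuts one at a time, carried them to the bin and released them inside it. The picture afterwards showed all three lying in the bin and the board clear. I then gripped the water tower by its tank, carried it upright, lowered it slowly to light contact (5.5 N) at the ring centre, released it, and retreated straight up. The job was handed in at about 21.5 s of the 67 s allowed.

**Last checks:**
- **Pictures:** the last one, with the fingers open and clear, showed the tower upright with its foot inside the ring. After the retreat I checked it by numbers only, because all 12 views were used.
- **Tower position:** after the retreat the red tank was within 1 px sideways of where it should be, in both cameras.
- **Disagreement:** the visible red patch sat 5–6 px lower than the computed tank centre. I put that down to the lid hiding the tank's top, and did not check it further.
- **Ring centre:** the cameras put it at x 532.2 to 534.9 mm, a 2.7 mm spread, against about 27 mm of room for the foot. I placed the tower at about 533.
- **Bystanders:** the moves did not go near the pots or the bottle. I did not measure them again at the end.

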